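# Press the re-glued order book in the bar clamp

## Task

The cover of the order book has just been re-glued and the book lies ready on the board of the upright bar clamp. Push the clamp's sliding arm gently down its bar by the thumb plate, until its pad meets the book and the arm tilts and jams on the bar; then turn the wooden handle on top clockwise until the pad presses the book with about 36 N, and let go. Do not crush the book or shift it on the board, do not force the arm, and leave everything else on the counter where it stands.

Things in the scene. Friction and masses are not known exactly. Their poses are not given: they have to be found in the camera images.
- clamp: bar clamp fixed to the counter: board 230 x 240 mm (its x, y), top 18 mm above the counter; origin under the board's centre, z up. A flat steel bar (20 x 9 mm) stands upright at x = +95 mm, y = 0, to 167 mm above the counter. The sliding arm reaches from the bar to -x, over the book; the screw stands upright in the arm's end, 130 mm from the bar.
- thumb_boss (a point): middle of the flat top of the ribbed thumb plate (36 x 30 mm) on the sliding arm, 50 mm from the bar and 80 mm from the screw's axis; the handle's top is 49 mm higher. Pushed down here, the arm slides with 2 to 5 N and stays where it is left; its pad meets the book after 15 to 50 mm.
- clamp_arm (a joint): tilt of the sliding arm (rad): 0 hanging free and level, 0.05 to 0.09 with the far end tilted up and the arm jammed on the bar
- thumb_plate: the thumb plate; origin in the bar's middle, 23 mm under the plate's top; x away from the arm's free end. Once the pad is on the book it goes down some 8 mm more, the force growing to 8 N or so, while the arm's end tilts up; then the arm jams and the force climbs faster. 10 to 14 N is a good push; over 20 N damages the clamp.
- handle_grip (a point): middle of the wooden handle on the screw: a bar 62 mm long (its y), 16 mm thick (its x), 24 mm high, across the screw's axis (z, leaning with the arm); 47 mm below it is the top of the arm's end (34 mm round). Clockwise from above tightens, usually by 1.5 to 3 rad; handle and screw sink 5 mm per rad in the arm. It stays where it is left.
- clamp_pad: round sprung pad, 32 mm across, at the screw's foot; origin on the screw's axis, 42 mm above its underside. The handle takes 0.24 N m to turn when loose, 0.005 N m more per newton of press force. A hand that turns in small steps feels less in the short pauses: about 0.10 N m + 0.0045 per newton (0.26 at 36 N). Above 48 N the screw creeps back.
- order_book: hard-cover order book, 210 x 152 mm, 17 mm thick, loose, lying flat on the board under the pad; origin under its centre, x along its long side
- tip_tin: red tin money box with a flat lid, 91x124x65 mm; origin under its centre. A bystander.
- desk_bell: brass-coloured dome desk bell on a black foot, 84 mm across, 61 mm high, beside the clamp's left edge; origin under its centre. A bystander.
- sugar_shaker: small shaker with white cap, 44 mm across, 90 mm high, left of the clamp; origin under its centre. A bystander.
- card_reader: dark card reader with keys, 155x72x24 mm, lying right of the clamp; origin under its centre. A bystander.
- pen: blue pen, 143 mm long, 8 mm thick, lying close to the right edge of the clamp's board; origin at its middle. A bystander.
- card_cake: small price card in a wooden foot, 90 mm wide, 63 mm high; origin under its centre. A bystander.
- egg_box: closed grey pulp egg box, 110x156x70 mm, behind the clamp; origin under its centre. A bystander.

How it is judged:
By the outcome, as a careful person would: the job done as asked, in the order asked, and still so for the second after the job is handed in, with the robot touching nothing.
It also fails if it takes over 72 s, if anything falls off the work surface, if the arm or the gripper's body presses on something with over 40 N, if the wrist force passes 120 N, or if a joint passes its speed limit or range.

## Robot

A 6-joint arm with a two-finger parallel gripper is mounted at the origin on the work surface; the furniture and walls round the work are solid. World frame = base frame: x ahead of the robot, y to its left, z up, the work surface at z = 0. Lengths are in m, angles in rad, forces in N, time in s.
With the tool pointing down it reaches from about 0.375 to 0.925 m from the base axis. Payload 5.7 kg.
Tool frame: the origin (TCP) lies at the very end of the fingers, on their centre line; the grasp point (between the pads) lies 19 mm behind it; z points along the fingers, y is the line along which they close (so a half turn about z gives the same grasp; the last joint's range is limited). The gripper opens to 88 mm and grips with 3 to 60 N. Pads are 20 mm wide; open, the fingers measure 115 mm over their backs; the gripper's body (75 mm by 178 mm) begins 61 mm behind the grasp point.
Start: joints at [1.062, 0.359, 1.51, -0, 1.272, -0.115], TCP at [0.23, 0.554, 0.223] pointing down, gripper open.
Joint ranges: [-2.97, 2.97], [-1.01, 2.36], [0.21, 2.38], [-0.96, 4.11], [0.2, 2.71], [-2.98, 2.98]. Speed limits (rad/s): [2.39, 2.39, 3.14, 3.14, 3.14, 3.14].

## Interface

Orientations are given as a unit quaternion [x, y, z, w].
In Python, from station import ctrl, camera, camera_info gives the robot as it stands. The module is installed in compiled form; this text tells all that it offers.
- The arm moves only by the tool move_arm, never from a script. Its argument "targets" is a list of rows, each a list of 2 entries, a list of its own where there are three numbers: the shift along the tool's x, y, z in mm, then the turn, a rotation vector about the tool's x, y, z in units of 6 degrees (1.0 is 6 degrees). A call has exactly 8 rows; each row shifts and turns the commanded pose from where the row before left it, along the tool's axes as they then stand; what a row does not reach is not made up. A row lasts 1/8 s, in which the tool goes at most 62.5 mm and 10.7 degrees, less where a joint would pass 70% of its speed; a pose out of reach is approached as far as the arm can. A call with a gripper value outside its range is refused whole. "gripper" is the finger opening in mm, from 0 to 87.8, set as the call begins (left out, the last holds). The fingers move at their own pace and stop on an object; the grip force is fixed at half the most. Time passes only in rows, so rows that do not move let the fingers close, or fill a call up. It gives the time, the measured TCP pose, the force, the opening and the grip force at its end, in the units of the state.
- ctrl.read_state(): the state, without advancing time (a new reading comes with each control period).
- camera(name): name is "scene" or "top" or "wrist"; returns the picture (420x560x3 uint8, red, green, blue); there is no depth.
- camera_info(name): a dict with "fx", "fy", "cx", "cy" (pixels), "distortion" ([k1, k2, p1, p2, k3] as OpenCV has them; the pictures are not rectified), "position" and "rotation" of the camera in the world. Camera axes: x right, y down, z forward; pixel columns grow to the right and rows downward; lengths in m; the calibration is good to about 2 mm. A picture is of the moment at which its call begins: read the wrist's pose just before it. camera_info takes no time and is no camera call; for the wrist camera it gives the pose at the moment of the call.
- ctrl.finish_job(): hands the job in; it is judged then, once.
The state is a dict: "clock": time; "joint_pos": joint angles; "joint_vel": joint speeds; "tau": joint torques, N m; "position": TCP position; "tool_rot": TCP orientation; "force": force on the tool from outside, world axes, zero at the start; "moment": the same for the moment, N m; "gripper_width": finger opening in m; "grasp_force": force on a finger pad.
Only numpy, scipy, OpenCV 4.12 (cv2) and the standard library are available. Lean on these libraries where they do the work, as an engineer would, in place of code of your own. Each camera call takes 0.05 s, during which the arm holds its last target. There are 200 camera calls.

## Working session

There is one attempt and no reset: what is moved stays moved. The work goes in short steps, Python scripts to look and compute and a tool call to move; the robot and the scene stay as the last step left them, time stands still between calls to the robot, and variables do not carry over. Pictures are saved under pics/ and viewed, at most 10 in all, crops included, and the job is handed in when it is done.

Besides the shell and the picture viewer there is one more tool, called as a command line: name --argument value ..., lists and objects as JSON in quotes. move_arm: Moves the arm, as the interface text tells. Its arguments: {"type":"object","properties":{"targets":{"type":"array"},"gripper":{"type":"number"}},"required":["targets"]}

```bash
mkdir -p pics; cat > h.py <<'E'
import numpy as np, cv2
from station import ctrl, camera, camera_info
from scipy.spatial.transform import Rotation as R
def K(i): return np.array([[i['fx'],0,i['cx']],[0,i['fy'],i['cy']],[0,0,1.]])
def ray(i,px):
    p=cv2.undistortPoints(np.array([[px]],float),K(i),np.array(i['distortion'],float))[0,0]
    rot=np.array(i['rotation']); rot=rot if rot.shape==(3,3) else R.from_quat(rot).as_matrix()
    d=rot@np.array([p[0],p[1],1.]); return np.array(i['position']),d/np.linalg.norm(d)
def onplane(i,px,z):
    o,d=ray(i,px); return o+d*(z-o[2])/d[2]
def cross(r1,r2):
    (o1,d1),(o2,d2)=r1,r2
    s=np.linalg.lstsq(np.stack([d1,-d2],1),o2-o1,rcond=None)[0]
    a=o1+s[0]*d1;b=o2+s[1]*d2
    return (a+b)/2,np.linalg.norm(a-b)
def proj(i,P):
    rot=np.array(i['rotation']); rot=rot if rot.shape==(3,3) else R.from_quat(rot).as_matrix()
    c=rot.T@(np.array(P,float)-np.array(i['position']))
    return cv2.projectPoints(c[None],np.zeros(3),np.zeros(3),K(i),np.array(i['distortion'],float))[0][0,0]
E
python3 - <<'E'
from h import *
for n in('scene','top'):
    i=camera_info(n);print(n,i)
    cv2.imwrite(f'pics/{n}0.png',camera(n)[:,:,::-1])
print(ctrl.read_state())
E
```

```text
scene {'fx': 391.2166267271544, 'fy': 391.2166267271544, 'cx': 282.8088684013272, 'cy': 216.40512049692606, 'distortion': array([-0.05590656,  0.        ,  0.        ,  0.        ,  0.        ]), 'position': array([-0.01790995, -0.58601819,  0.77852481]), 'rotation': array([ 0.833045  , -0.32347585,  0.17086819, -0.41497405])}
top {'fx': 437.7987725471196, 'fy': 437.7987725471196, 'cx': 280.5546530898729, 'cy': 209.37964056526775, 'distortion': array([-0.06510749,  0.        ,  0.        ,  0.        ,  0.        ]), 'position': array([0.44586167, 0.04883693, 1.19806555]), 'rotation': array([ 0.70558486, -0.70541577,  0.05335938, -0.04112625])}
{'clock': 0.1, 'joint_pos': array([ 1.06188351e+00,  3.59447197e-01,  1.51134583e+00, -4.14762430e-05,
        1.27250613e+00, -1.15089567e-01]), 'joint_vel': array([ 0.00113108, -0.00111599, -0.0034902 ,  0.00179227,  0.00060042,
        0.00138319]), 'tau': array([ 8.83775592e-04, -5.16354418e+01, -2.71409404e+01,  6.78963983e-02,
        2.77613854e-02, -9.56665275e-06]), 'position': array([0.22993296, 0.55349744, 0.22187696]), 'tool_rot': array([ 1.95635512e-01,  9.80676306e-01, -8.18142000e-04, -2.43057397e-04]), 'force': array([0.2324841 , 0.72257567, 0.16021929]), 'moment': array([-0.02430325, -0.0245283 ,  0.02105913]), 'grasp_force': 0.0, 'gripper_width': 0.08773125580061282}
```

View pics/scene0.png

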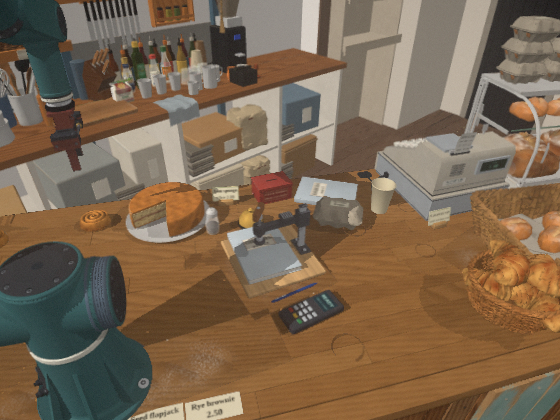

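View pics/top0.png

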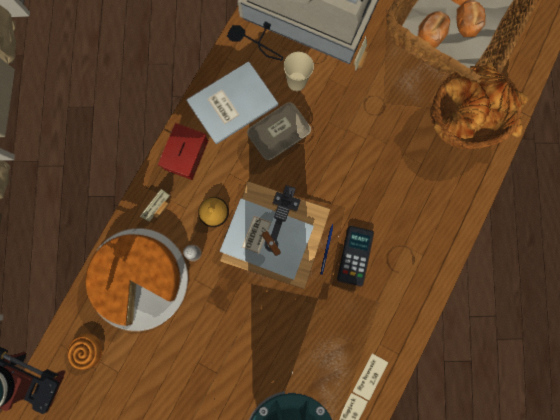

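The top view shows the bar and slider head near (288,196), the wooden handle near (272,243), and the bell at (213,212). The scene view shows the clamp at about (275,240). I'll enlarge both for pixel picks.

```bash
python3 - <<'E'
from h import *
a=cv2.imread('pics/top0.png')[175:295,195:345]; b=cv2.imread('pics/scene0.png')[195:305,210:350]
a=cv2.resize(a,(400,320),interpolation=3);b=cv2.resize(b,(400,314),interpolation=3)
c=np.zeros((320,800,3),np.uint8);c[:,:400]=a;c[:314,400:]=b
cv2.imwrite('pics/c1.png',c)
i=camera_info('top')
print('head/bar top',onplane(i,(288,193),.167),'handle',onplane(i,(272,243),.12))
print([onplane(i,p,.018)[:2].round(3) for p in((247,184),(329,208),(306,286),(222,262))])
E
```

```text
head/bar top [0.62410382 0.01306238 0.167     ] handle [0.50743409 0.0511977  0.12      ]
[array([0.675, 0.12 ]), array([ 0.609, -0.104]), array([ 0.399, -0.039]), array([0.462, 0.185])]
```

View pics/c1.png

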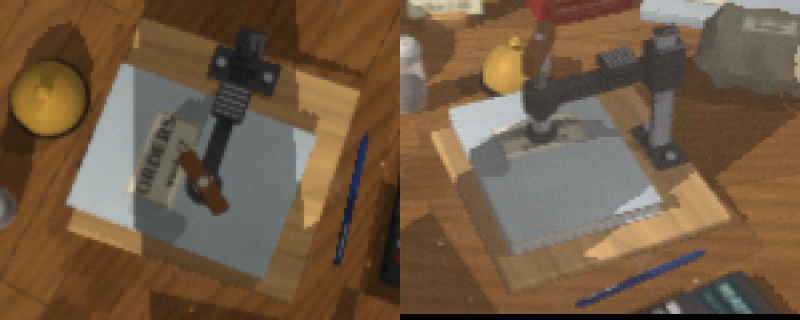

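The crop shows the handle at top (271.5,243) / scene (259,211.5), the ribbed thumb plate at (281,212.5) / (286,215), and the bar top at (289.5,191) / (303,206).

```bash
python3 - <<'E'
from h import *
t=camera_info('top');s=camera_info('scene')
for n,a,b in(('handle',(271.5,243.2),(259,211.5)),('plate',(281.2,212.5),(286,215)),('bartop',(289.5,190.8),(303,206)),('bell',(213,211),(247,213))):
    print(n,cross(ray(t,a),ray(s,b)))
w=camera_info('wrist');st=ctrl.read_state()
m=R.from_quat(st['tool_rot']).as_matrix()
r=np.array(w['rotation']);r=r if r.shape==(3,3) else R.from_quat(r).as_matrix()
print(m.round(3),'cam in tool',m.T@(w['position']-st['position']),(m.T@r).round(3),w['fx'])
# handle axis dir in top: crop (185,155)->(222,212)
p=onplane(t,(195+185/2.667,175+155/2.667),.15);q=onplane(t,(195+222/2.667,175+212/2.667),.15);print('handle dir',q-p,np.degrees(np.arctan2(*(q-p)[1::-1])))
E
```

```text
handle (array([0.50368306, 0.05207502, 0.18095214]), np.float64(0.0004888904550260795))
plate (array([0.57983491, 0.02901377, 0.14499872]), np.float64(0.0001942156690070011))
bartop (array([0.62871076, 0.01060954, 0.16217279]), np.float64(0.004114379618898552))
bell (array([0.59178327, 0.21094119, 0.04698548]), np.float64(0.010765701990648425))
[[-0.923  0.384 -0.001]
 [ 0.384  0.923 -0.002]
 [ 0.    -0.002 -1.   ]] cam in tool [ 7.16490335e-02  3.17988733e-05 -1.62210272e-01] [[-0.001 -0.965 -0.264]
 [ 1.    -0.    -0.001]
 [ 0.001 -0.264  0.965]] 306.0380845220358
handle dir [-0.05105185 -0.03325013  0.        ] -146.9237512945895
```

move_arm --targets '[[[-33, -22, 0], [0, 0, 0]], [[-33, -22, 0], [0, 0, 0]], [[-33, -22, 0], [0, 0, 0]], [[-33, -22, 0], [0, 0, 0]], [[-33, -22, 0], [0, 0, 0]], [[-33, -22, 0], [0, 0, 0]], [[-33, -22, 0], [0, 0, 0]], [[-33, -22, 0], [0, 0, 0]]]' --gripper 0

```text
clock: 1.1
position: [0.4068, 0.289, 0.2224]
tool_rot: [0.196, 0.981, -0.0, -0.0]
force: [0.0, 0.2, -0.2]
gripper_width: 0.0111
grasp_force: 0.0
```

move_arm --targets '[[[-33, -22, 0], [0, 0, 0]], [[-33, -22, 0], [0, 0, 0]], [[-33, -22, 0], [0, 0, 0]], [[-33, -22, 0], [0, 0, 0]], [[-33, -22, 0], [0, 0, 0]], [[-33, -22, 0], [0, 0, 0]], [[-31, -21, 0], [0, 0, -0.8]], [[0, 0, 0], [0, 0, 0]]]'

```text
clock: 2.1
position: [0.5605, 0.059, 0.2222]
tool_rot: [0.156, 0.988, -0.0, 0.0]
force: [-0.5, 0.9, -0.6]
gripper_width: 0.0005
grasp_force: 0.0
```

```bash
python3 - <<'E'
from h import *
i=camera_info('wrist');st=ctrl.read_state();print(i,st['position'],st['tool_rot'],st['force'],st['moment'],st['gripper_width'])
import pickle;pickle.dump(i,open('w1.pkl','wb'))
cv2.imwrite('pics/w1.png',camera('wrist')[:,:,::-1])
for P in((.5037,.052,.194),(.580,.029,.145)): print(proj(i,P))
E
```

```text
{'fx': 306.0380845220358, 'fy': 306.0380845220358, 'cx': 279.5826980251108, 'cy': 212.8369682774361, 'distortion': array([-0.04902831,  0.        ,  0.        ,  0.        ,  0.        ]), 'position': array([0.49225763, 0.08114353, 0.38439129]), 'rotation': array([0.80151781, 0.58298329, 0.07778689, 0.10793004])} [0.56046029 0.05902064 0.22224241] [ 1.55683410e-01  9.87806958e-01 -2.80745993e-04  1.05710360e-04] [-0.52615052  0.85950144 -0.61362079] [ 0.00313441 -0.01280936  0.02024818] 0.0005174987951940159
[240.81720836 162.63917809]
[253.0873858 251.9156935]
```

View pics/w1.png

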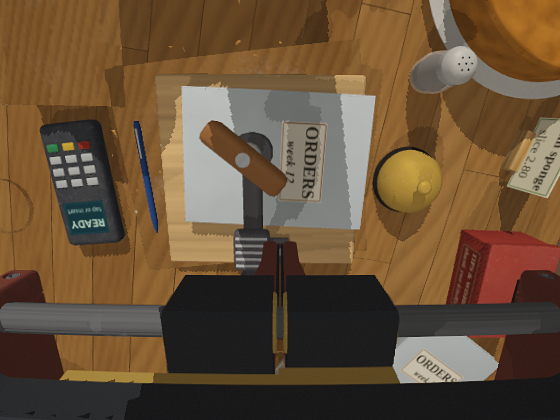

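The wrist view shows the handle top centre at (243,160), with its ends at about (206,133) and (281,186). The thumb plate is at about (251,249). Both match the predictions to within 3 px.

```bash
python3 - <<'E'
from h import *
import pickle
i=pickle.load(open('w1.pkl','rb'));st=ctrl.read_state();m=R.from_quat(st['tool_rot']).as_matrix()
h=onplane(i,(243,160),.194);p=onplane(i,(251,250),.145);a=onplane(i,(206,133),.194);b=onplane(i,(281,186),.194)
print('handle',h,'plate',p,'h-p',np.linalg.norm((h-p)[:2]),'ang arm',np.degrees(np.arctan2(*(h-p)[1::-1])),'tool x az',np.degrees(np.arctan2(m[1,0],m[0,0])))
print('handle ends',a,b,np.linalg.norm(a-b),np.degrees(np.arctan2(*(a-b)[1::-1])),(a+b)/2)
for q in (p,np.array([.580,.029,.145])): print('tool shift mm',m.T@(q-st['position'])*1000)
E
```

```text
handle [0.50259218 0.05383079 0.194     ] plate [0.57782792 0.02790249 0.145     ] h-p 0.07957822107695062 ang arm 160.98463986645328 tool x az 162.08327008355278
handle ends [0.48029452 0.03793951 0.194     ] [0.52530655 0.07114722 0.194     ] 0.055935989272154096 -143.5818751320363 [0.50280053 0.05454336 0.194     ]
tool shift mm [-27.72343502 -25.12806794  77.07936755]
tool shift mm [-29.45254239 -23.41557279  77.07714412]
```

move_arm --targets '[[[-14, -12.5, 0], [0, 0, 0]], [[-14, -12.5, 0], [0, 0, 0]], [[0, 0, 15], [0, 0, 0]], [[0, 0, 15], [0, 0, 0]], [[0, 0, 15], [0, 0, 0]], [[0, 0, 15], [0, 0, 0]], [[0, 0, 5], [0, 0, 0]], [[0, 0, 0], [0, 0, 0]]]'

```text
clock: 3.15
position: [0.578, 0.0289, 0.1572]
tool_rot: [0.154, 0.988, -0.0, -0.0]
force: [-0.1, -0.6, 0.6]
gripper_width: 0.0007
grasp_force: 0.0
```

move_arm --targets '[[[0, 0, 2], [0, 0, 0]], [[0, 0, 2], [0, 0, 0]], [[0, 0, 2], [0, 0, 0]], [[0, 0, 2], [0, 0, 0]], [[0, 0, 2], [0, 0, 0]], [[0, 0, 2], [0, 0, 0]], [[0, 0, 2], [0, 0, 0]], [[0, 0, 2], [0, 0, 0]]]'

```text
clock: 4.15
position: [0.5783, 0.0287, 0.1416]
tool_rot: [0.154, 0.988, -0.0, 0.0]
force: [-1.3, -0.2, 2.5]
gripper_width: 0.0005
grasp_force: 1.0
```

move_arm --targets '[[[0, 0, 1.5], [0, 0, 0]], [[0, 0, 1.5], [0, 0, 0]], [[0, 0, 1.5], [0, 0, 0]], [[0, 0, 1.5], [0, 0, 0]], [[0, 0, 1.5], [0, 0, 0]], [[0, 0, 1.5], [0, 0, 0]], [[0, 0, 1.5], [0, 0, 0]], [[0, 0, 1.5], [0, 0, 0]]]'

```text
clock: 5.15
position: [0.5783, 0.0287, 0.1296]
tool_rot: [0.154, 0.988, -0.0, 0.0]
force: [-0.7, -0.2, 2.2]
gripper_width: 0.0004
grasp_force: 1.0
```

```bash
python3 - <<'E'
from h import *
st=ctrl.read_state();print(st['force'],st['moment'])
c=camera('scene')[185:305,210:350];cv2.imwrite('pics/s2.png',cv2.resize(c[:,:,::-1],(700,600),interpolation=3))
E
```

```text
[-0.66694172 -0.24099539  2.19710861] [ 0.07017313  0.05933776 -0.06539176]
```

View pics/s2.png

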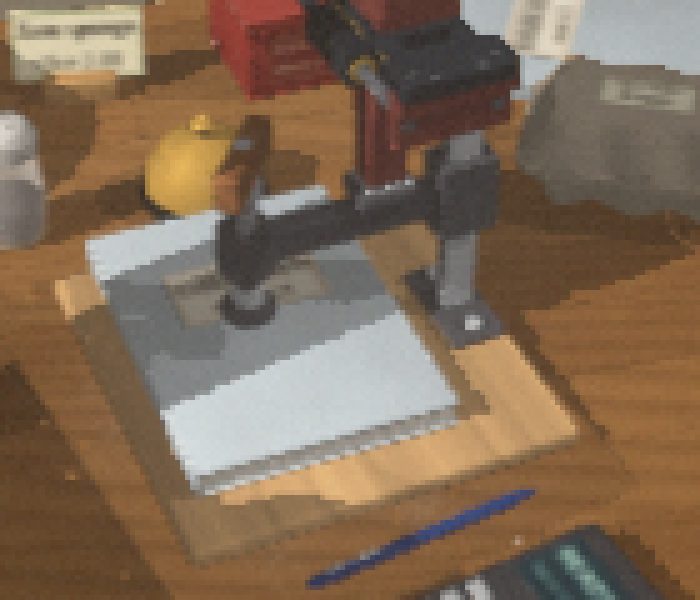

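The slider is moving down with the fingers on the thumb plate. The pad's lower rim is at crop (248,326). I'll estimate the gap from that.

```bash
python3 - <<'E'
from h import *
s=camera_info('scene');ax=np.array([.5027,.054]);d=np.array(s['position'])[:2]-ax;d/=np.linalg.norm(d)
for z in (.035,.045,.055,.065):
    P=proj(s,[*(ax+d*.016),z]);print(z,(P-[210,185])*5)
E
```

```text
0.035 [246.81976787 360.1879394 ]
0.045 [246.45773566 346.87456202]
0.055 [246.09226609 333.41083481]
0.065 [245.72331715 319.79441626]
```

move_arm --targets '[[[0, 0, 2], [0, 0, 0]], [[0, 0, 2], [0, 0, 0]], [[0, 0, 2], [0, 0, 0]], [[0, 0, 2], [0, 0, 0]], [[0, 0, 2], [0, 0, 0]], [[0, 0, 2], [0, 0, 0]], [[0, 0, 2], [0, 0, 0]], [[0, 0, 2], [0, 0, 0]]]'

```text
clock: 6.2
position: [0.5783, 0.0287, 0.1135]
tool_rot: [0.154, 0.988, -0.0, -0.0]
force: [-0.7, -0.2, 2.4]
gripper_width: 0.0005
grasp_force: 1.0
```

move_arm --targets '[[[0, 0, 1], [0, 0, 0]], [[0, 0, 1], [0, 0, 0]], [[0, 0, 1], [0, 0, 0]], [[0, 0, 1], [0, 0, 0]], [[0, 0, 1], [0, 0, 0]], [[0, 0, 1], [0, 0, 0]], [[0, 0, 1], [0, 0, 0]], [[0, 0, 1], [0, 0, 0]]]'

```text
clock: 7.2
position: [0.5783, 0.0287, 0.1056]
tool_rot: [0.154, 0.988, -0.0, -0.0]
force: [-0.3, 0.0, 1.8]
gripper_width: 0.0004
grasp_force: 1.0
```

move_arm --targets '[[[0, 0, 1], [0, 0, 0]], [[0, 0, 1], [0, 0, 0]], [[0, 0, 1], [0, 0, 0]], [[0, 0, 1], [0, 0, 0]], [[0, 0, 1], [0, 0, 0]], [[0, 0, 0.5], [0, 0, 0]], [[0, 0, 0.5], [0, 0, 0]], [[0, 0, 0], [0, 0, 0]]]'

```text
clock: 8.2
position: [0.5794, 0.0285, 0.1008]
tool_rot: [0.154, 0.988, -0.0, 0.001]
force: [-1.4, -0.6, 9.6]
gripper_width: 0.0007
grasp_force: 4.7
```

move_arm --targets '[[[0, 0, 0.3], [0, 0, 0]], [[0, 0, 0], [0, 0, 0]], [[0, 0, 0.3], [0, 0, 0]], [[0, 0, 0], [0, 0, 0]], [[0, 0, 0], [0, 0, 0]], [[0, 0, 0], [0, 0, 0]], [[0, 0, 0], [0, 0, 0]], [[0, 0, 0], [0, 0, 0]]]'

```text
clock: 9.2
position: [0.5795, 0.0284, 0.1002]
tool_rot: [0.154, 0.988, -0.0, 0.001]
force: [-0.9, -0.7, 9.5]
gripper_width: 0.0003
grasp_force: 4.9
```

move_arm --targets '[[[0, 0, 0.5], [0, 0, 0]], [[0, 0, 0], [0, 0, 0]], [[0, 0, 0.5], [0, 0, 0]], [[0, 0, 0], [0, 0, 0]], [[0, 0, 0.3], [0, 0, 0]], [[0, 0, 0], [0, 0, 0]], [[0, 0, 0], [0, 0, 0]], [[0, 0, 0], [0, 0, 0]]]'

```text
clock: 10.2
position: [0.5799, 0.0283, 0.0993]
tool_rot: [0.154, 0.988, -0.0, 0.002]
force: [-1.1, -0.5, 12.3]
gripper_width: 0.0005
grasp_force: 5.9
```

move_arm --targets '[[[0, 0, -1], [0, 0, 0]], [[0, 0, -3], [0, 0, 0]], [[0, 0, -10], [0, 0, 0]], [[0, 0, -20], [0, 0, 0]], [[0, 0, -26], [0, 0, 0]], [[0, 0, -30], [0, 0, 0]], [[0, 0, -20], [0, 0, 0]], [[0, 0, 0], [0, 0, 0]]]'

```text
clock: 11.2
position: [0.5793, 0.0287, 0.2095]
tool_rot: [0.154, 0.988, 0.0, 0.002]
force: [0.4, -0.6, -0.4]
gripper_width: 0.0005
grasp_force: 0.0
```

```bash
python3 - <<'E'
from h import *
import pickle
i=camera_info('wrist');st=ctrl.read_state();print(st['position'],st['tool_rot'],st['force'],st['moment'])
w=camera('wrist')[:,:,::-1];c=camera('scene')[185:305,210:350,::-1]
pickle.dump((i,st),open('w2.pkl','wb'))
o=np.zeros((420,800,3),np.uint8);o[:,:400]=w[:,100:500];o[:343,400:]=cv2.resize(c,(400,343),interpolation=3)
cv2.imwrite('pics/c3.png',o)
E
```

```text
[0.57933422 0.02871568 0.20951122] [1.54366963e-01 9.88012189e-01 1.27001598e-04 1.65522080e-03] [ 0.3722135  -0.5517254  -0.38970555] [-0.01311887  0.02484132 -0.00073865]
```

View pics/c3.png

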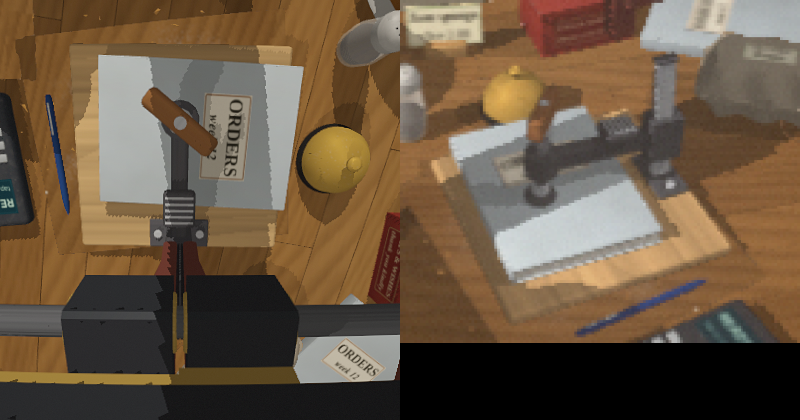

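The arm stays down with the pad on the book. In the wrist view the handle centre is at (280,123), with its ends at about (247,95) and (312,150). In the scene view it is at about (259,228).

```bash
python3 - <<'E'
from h import *
import pickle
i,st=pickle.load(open('w2.pkl','rb'));s=camera_info('scene');m=R.from_quat(st['tool_rot']).as_matrix()
print(cross(ray(i,(280,123)),ray(s,(259,226))))
h=np.array([0.,0,0])
for z in(.150,.158):
    h=onplane(i,(280,123),z);a=onplane(i,(247,95),z);b=onplane(i,(312,150),z)
    d=h-[.5783,.028,z];print(z,h,np.linalg.norm(a-b),np.degrees(np.arctan2(*(b-a)[1::-1])),(m.T@d)*1000, 'shift',m.T@(h-st['position'])*1000)
E
```

```text
(array([0.50565503, 0.05316433, 0.13147917]), np.float64(0.003116808214406841))
0.15 [0.50713806 0.05204281 0.15      ] 0.0586135635561016 32.90449058980833 [75.10394719  1.19026539 -0.2417963 ] shift [76.06287529  0.1478767  59.26585686]
0.158 [0.50726241 0.0519905  0.158     ] 0.05649621611427701 32.90449058980835 [74.96957145  1.1783854  -0.24137111] shift [75.90264718  0.14209255 51.26632615]
```

move_arm --targets '[[[37, 0, 18], [0, 0, 0]], [[37.5, 0, 18.5], [0, 0, 0]], [[0, 0, 0], [0, 0.67, 0]], [[0, 0, 0], [0, 0, -1.7]], [[0, 0, 0], [0, 0, -1.7]], [[0, 0, 0], [0, 0, -1.7]], [[0, 0, 0], [0, 0, -1.7]], [[0, 0, 0], [0, 0, -1.7]]]' --gripper 50

```text
clock: 12.3
position: [0.5062, 0.0515, 0.1698]
tool_rot: [-0.289, 0.957, 0.02, -0.03]
force: [-0.3, -0.9, 0.3]
gripper_width: 0.0502
grasp_force: 0.0
```

```bash
python3 - <<'E'
from h import *
i=camera_info('wrist');st=ctrl.read_state();print(st['position'],st['tool_rot'],st['joint_pos'],st['gripper_width'])
m=R.from_quat(st['tool_rot']).as_matrix();print(m.round(3))
cv2.imwrite('pics/w4.png',camera('wrist')[:,:,::-1])
p=st['position']
for k in(0,.02,.05): print(k,proj(i,p+m[:,2]*k),proj(i,p+m[:,2]*k+m[:,0]*.03))
print(proj(i,(.507,.052,.154)))
E
```

```text
[0.506151   0.05150702 0.16984724] [-0.28862107  0.95674833  0.02033829 -0.03027972] [-0.04810839  0.32269025  1.71654827  0.01959289  1.17312369 -2.21310631] 0.05015221737836188
[[-0.832 -0.551 -0.07 ]
 [-0.554  0.833  0.021]
 [ 0.046  0.056 -0.997]]
0 [280.24064018 259.12437549] [280.23139266 208.47780368]
0.02 [280.18307139 246.29015258] [280.17197517 200.30540137]
0.05 [280.11514725 231.16968762] [280.10274262 190.79127031]
[278.67240769 251.35251993]
```

View pics/w4.png

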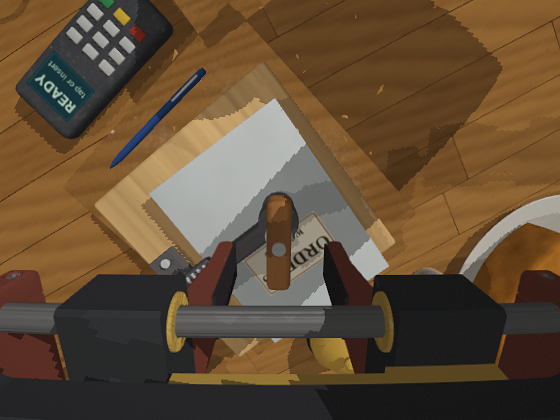

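The handle is upright in the wrist image, centred at (279,250) between the open fingers as predicted, so I'll descend and grip.

move_arm --targets '[[[0, 0, 10], [0, 0, 0]], [[0, 0, 15], [0, 0, 0]], [[0, 0, 10], [0, 0, 0]], [[0, 0, 6], [0, 0, 0]], [[0, 0, 4], [0, 0, 0]], [[0, 0, 0], [0, 0, 0]], [[0, 0, 0], [0, 0, 0]], [[0, 0, 0], [0, 0, 0]]]'

```text
clock: 13.35
position: [0.5046, 0.0524, 0.1267]
tool_rot: [-0.286, 0.958, 0.02, -0.029]
force: [-0.7, -0.1, 0.3]
gripper_width: 0.0501
grasp_force: 0.0
```

move_arm --targets '[[[0, 0, 0], [0, 0, 0]], [[0, 0, 0], [0, 0, 0]], [[0, 0, 0], [0, 0, 0]], [[0, 0, 0], [0, 0, 0]], [[0, 0, 0], [0, 0, 0]], [[0, 0, 0], [0, 0, 0]], [[0, 0, 0], [0, 0, 0]], [[0, 0, 0], [0, 0, 0]]]' --gripper 10

```text
clock: 14.35
position: [0.5048, 0.0523, 0.1267]
tool_rot: [-0.286, 0.958, 0.02, -0.028]
force: [-0.3, -1.5, 5.5]
gripper_width: 0.0157
grasp_force: 40.4
```

```bash
cat > f.py <<'E'
from h import *
st=ctrl.read_state();m=R.from_quat(st['tool_rot']).as_matrix()
print('t',st['clock'],'pos',st['position'].round(4),'Ftool',(m.T@st['force']).round(2),'Mtool',(m.T@st['moment']).round(3),'z',m[:,2].round(3),'az y',np.degrees(np.arctan2(m[1,1],m[0,1])).round(1),'q6',st['joint_pos'][5].round(3),st['gripper_width'].round(4))
E
python3 f.py
```

```text
Traceback (most recent call last):
  File "f.py", line 3, in <module>
    print('t',st['clock'],'pos',st['position'].round(4),'Ftool',(m.T@st['force']).round(2),'Mtool',(m.T@st['moment']).round(3),'z',m[:,2].round(3),'az y',np.degrees(np.arctan2(m[1,1],m[0,1])).round(1),'q6',st['joint_pos'][5].round(3),st['gripper_width'].round(4))
                                                                                                                                                                                                                                          ^^^^^^^^^^^^^^^^^^^^^^^^^
AttributeError: 'float' object has no attribute 'round'
```

move_arm --targets '[[[0, 0, 0.5], [0, 0, 1]], [[0, 0, 0.5], [0, 0, 1]], [[0, 0, 0.5], [0, 0, 1]], [[0, 0, 0.5], [0, 0, 1]], [[0, 0, 0.5], [0, 0, 1]], [[0, 0, 0], [0, 0, 0]], [[0, 0, 0], [0, 0, 0]], [[0, 0, 0], [0, 0, 0]]]'

```text
clock: 15.35
position: [0.5048, 0.0528, 0.1251]
tool_rot: [-0.028, 0.999, 0.012, -0.032]
force: [-1.3, 0.3, 13.5]
gripper_width: 0.0158
grasp_force: 39.9
```

```bash
sed -i "s/st\['gripper_width'\].round(4)/round(st['gripper_width'],4)/" f.py; python3 f.py
```

```text
t 15.35 pos [0.5048 0.0528 0.1251] Ftool [  2.16   0.68 -13.37] Mtool [-0.189  0.387 -0.081] z [-0.065  0.022 -0.998] az y 93.2 q6 -1.685 0.0158
```

move_arm --targets '[[[0, 0, -1.2], [0, 0, 0]], [[0, 0, 0.25], [0, 0, 1]], [[0, 0, 0.25], [0, 0, 1]], [[0, 0, 0.25], [0, 0, 1]], [[0, 0, 0.25], [0, 0, 1]], [[0, 0, 0], [0, 0, 0]], [[0, 0, 0], [0, 0, 0]], [[0, 0, 0], [0, 0, 0]]]'

```text
clock: 16.35
position: [0.5048, 0.0529, 0.1247]
tool_rot: [0.18, 0.983, 0.005, -0.034]
force: [0.7, 0.9, 8.0]
gripper_width: 0.0156
grasp_force: 38.5
```

```bash
python3 f.py
```

```text
t 16.35 pos [0.5048 0.0529 0.1247] Ftool [ 0.2   1.04 -8.03] Mtool [-0.194  0.215 -0.058] z [-0.065  0.022 -0.998] az y 69.3 q6 -1.266 0.0156
```

move_arm --targets '[[[0, 0, -0.6], [0, 0, 0]], [[0, 0, 0.2], [0, 0, 1]], [[0, 0, 0.2], [0, 0, 1]], [[0, 0, 0.2], [0, 0, 1]], [[0, 0, 0.2], [0, 0, 1]], [[0, 0, 0], [0, 0, 0]], [[0, 0, 0], [0, 0, 0]], [[0, 0, 0], [0, 0, 0]]]'

```text
clock: 17.35
position: [0.5049, 0.0529, 0.1242]
tool_rot: [0.38, 0.924, -0.002, -0.034]
force: [2.0, 3.0, 5.4]
gripper_width: 0.016
grasp_force: 41.7
```

```bash
python3 f.py
```

```text
t 17.35 pos [0.5049 0.0529 0.1242] Ftool [ 0.97  3.39 -5.48] Mtool [-1.049  0.277 -0.23 ] z [-0.065  0.022 -0.998] az y 45.3 q6 -0.848 0.016
```

```bash
cat > g.py <<'E'
from h import *
M=[];F=[]
for _ in range(5):
    st=ctrl.read_state();m=R.from_quat(st['tool_rot']).as_matrix();M.append(m.T@st['moment']);F.append(m.T@st['force']);camera('top')
M=np.array(M);F=np.array(F)
print('Mz',M[:,2].round(3),M.mean(0).round(3),'F',F.mean(0).round(2),F.std(0).round(2),st['position'].round(4),'az y',np.degrees(np.arctan2(m[1,1],m[0,1])).round(1))
E
python3 g.py
```

```text
Mz [-0.23  -0.189 -0.243 -0.271 -0.227] [-1.062  0.304 -0.232] F [ 0.93  4.67 -5.17] [0.72 0.69 0.2 ] [0.505  0.0528 0.1242] az y 45.3
```

move_arm --targets '[[[0, 0.4, -0.4], [0, 0, 0]], [[0, 0, 0.1], [0, 0, 0.5]], [[0, 0, 0], [0, 0, 0]], [[0, 0, 0.1], [0, 0, 0.5]], [[0, 0, 0], [0, 0, 0]], [[0, 0, 0], [0, 0, 0]], [[0, 0, 0], [0, 0, 0]], [[0, 0, 0], [0, 0, 0]]]'

```text
clock: 18.6
position: [0.505, 0.0529, 0.1241]
tool_rot: [0.428, 0.903, -0.004, -0.034]
force: [3.7, 4.7, 3.9]
gripper_width: 0.0155
grasp_force: 41.6
```

```bash
python3 g.py
```

```text
Mz [-0.259 -0.251 -0.245 -0.255 -0.272] [-1.074  0.311 -0.256] F [ 0.78  5.28 -3.38] [0.55 0.32 0.51] [0.5049 0.0529 0.124 ] az y 39.3
```

move_arm --targets '[[[0, 0.3, -0.4], [0, 0, 0]], [[0, 0, 0], [0, 0, 0.2]], [[0, 0, 0], [0, 0, 0]], [[0, 0, 0], [0, 0, 0]], [[0, 0, 0], [0, 0, 0]], [[0, 0, 0], [0, 0, 0]], [[0, 0, 0], [0, 0, 0]], [[0, 0, 0], [0, 0, 0]]]'

```text
clock: 19.85
position: [0.505, 0.053, 0.1242]
tool_rot: [0.438, 0.898, -0.005, -0.035]
force: [3.7, 3.7, 0.9]
gripper_width: 0.0154
grasp_force: 41.6
```

```bash
python3 g.py
```

```text
Mz [-0.248 -0.268 -0.32  -0.326 -0.367] [-1.089  0.169 -0.306] F [ 0.2   5.22 -0.62] [0.48 0.28 0.46] [0.505  0.053  0.1242] az y 38.1
```

```bash
sed -i 's/range(5)/range(16)/' g.py; python3 g.py
```

```text
Mz [-0.387 -0.344 -0.362 -0.341 -0.42  -0.341 -0.344 -0.354 -0.365 -0.32
 -0.307 -0.311 -0.307 -0.372 -0.356 -0.327] [-1.066  0.197 -0.347] F [ 0.22  5.15 -0.82] [0.51 0.45 0.35] [0.505  0.0529 0.1242] az y 38.1
```

move_arm --targets '[[[0, 0, 0], [0, 0, 0.08]], [[0, 0, 0], [0, 0, 0.08]], [[0, 0, 0], [0, 0, 0.08]], [[0, 0, 0], [0, 0, 0.08]], [[0, 0, 0], [0, 0, 0.08]], [[0, 0, 0], [0, 0, 0.08]], [[0, 0, 0], [0, 0, 0.08]], [[0, 0, 0], [0, 0, 0.08]]]'

```text
clock: 21.9
position: [0.5051, 0.0529, 0.1243]
tool_rot: [0.468, 0.883, -0.006, -0.034]
force: [4.2, 4.1, 0.9]
gripper_width: 0.0158
grasp_force: 40.9
```

```bash
python3 g.py
```

```text
Mz [-0.363 -0.316 -0.408 -0.398 -0.346 -0.342 -0.34  -0.386 -0.362 -0.406
 -0.376 -0.384 -0.382 -0.421 -0.366 -0.337] [-0.976  0.26  -0.371] F [ 0.53  5.37 -1.31] [0.42 0.47 0.52] [0.5051 0.0529 0.1243] az y 34.3
```

move_arm --targets '[[[0, 0.2, 0], [0, 0, 0]], [[0, 0, 0.1], [0, 0, 0.6]], [[0, 0, 0], [0, 0, 0]], [[0, 0, 0], [0, 0, 0]], [[0, 0, 0.1], [0, 0, 0.6]], [[0, 0, 0], [0, 0, 0]], [[0, 0, 0], [0, 0, 0]], [[0, 0, 0], [0, 0, 0]]]'

```text
clock: 23.7
position: [0.5051, 0.0529, 0.124]
tool_rot: [0.522, 0.852, -0.008, -0.034]
force: [4.3, 3.5, 0.4]
gripper_width: 0.0161
grasp_force: 40.1
```

```bash
python3 g.py
```

```text
Mz [-0.296 -0.322 -0.304 -0.311 -0.328 -0.342 -0.263 -0.258 -0.219 -0.281
 -0.298 -0.234 -0.31  -0.277 -0.278 -0.317] [-0.939  0.275 -0.29 ] F [ 0.35  5.26 -0.28] [0.67 0.32 0.48] [0.5052 0.0529 0.124 ] az y 27.1
```

move_arm --targets '[[[0, 0, 0], [0, 0, -0.1]], [[0, 0, 0], [0, 0, -0.1]], [[0, 0, 0], [0, 0, -0.1]], [[0, 0, 0], [0, 0, -0.1]], [[0, 0, 0], [0, 0, -0.1]], [[0, 0, 0], [0, 0, -0.1]], [[0, 0, 0], [0, 0, -0.1]], [[0, 0, 0], [0, 0, -0.1]]]'

```text
clock: 25.5
position: [0.5051, 0.0528, 0.1243]
tool_rot: [0.486, 0.873, -0.007, -0.034]
force: [4.2, 1.1, 0.6]
gripper_width: 0.0158
grasp_force: 38.7
```

```bash
python3 g.py
```

```text
Mz [0.1   0.088 0.079 0.042 0.151 0.032 0.085 0.092 0.082 0.092 0.098 0.062
 0.06  0.033 0.023 0.107] [-0.928 -0.105  0.077] F [-1.61  4.61 -0.63] [0.37 0.58 0.38] [0.5051 0.0529 0.1243] az y 31.9
```

move_arm --targets '[[[0, 0, 0], [0, 0, 0.1]], [[0, 0, 0], [0, 0, 0.1]], [[0, 0, 0], [0, 0, 0.1]], [[0, 0, 0], [0, 0, 0.1]], [[0, 0, 0], [0, 0, 0.1]], [[0, 0, 0], [0, 0, 0.1]], [[0, 0, 0], [0, 0, 0.1]], [[0, 0, 0], [0, 0, 0.1]]]'

```text
clock: 27.3
position: [0.5052, 0.0529, 0.1242]
tool_rot: [0.522, 0.852, -0.008, -0.034]
force: [5.0, 2.4, -0.6]
gripper_width: 0.0159
grasp_force: 38.5
```

```bash
python3 g.py
```

```text
Mz [-0.416 -0.393 -0.336 -0.358 -0.395 -0.376 -0.387 -0.335 -0.336 -0.363
 -0.381 -0.343 -0.399 -0.366 -0.323 -0.353] [-0.982 -0.022 -0.366] F [-0.94  5.82  0.14] [0.5  0.39 0.52] [0.5052 0.0529 0.1242] az y 27.1
```

move_arm --targets '[[[0, 0.1, 0], [0, 0, 0.15]], [[0, 0, 0], [0, 0, 0.15]], [[0, 0, 0.1], [0, 0, 0.15]], [[0, 0, 0], [0, 0, 0.15]], [[0, 0, 0.1], [0, 0, 0.15]], [[0, 0, 0], [0, 0, 0.15]], [[0, 0, 0], [0, 0, 0.15]], [[0, 0, 0], [0, 0, 0.15]]]'

```text
clock: 29.1
position: [0.5052, 0.053, 0.1239]
tool_rot: [0.574, 0.818, -0.011, -0.033]
force: [4.8, 2.4, -0.4]
gripper_width: 0.016
grasp_force: 38.5
```

```bash
python3 g.py
```

```text
Mz [-0.385 -0.374 -0.345 -0.373 -0.379 -0.404 -0.313 -0.404 -0.39  -0.365
 -0.387 -0.331 -0.339 -0.373 -0.394 -0.364] [-0.961  0.088 -0.37 ] F [-0.37  5.82  0.65] [0.59 0.62 0.49] [0.5052 0.0529 0.1239] az y 19.9
```

move_arm --targets '[[[0, 0, 0], [0, 0, 0]], [[0, 0, 0], [0, 0, 0]], [[0, 0, 0], [0, 0, 0]], [[0, 0, 0], [0, 0, 0]], [[0, 0, 0], [0, 0, 0]], [[0, 0, 0], [0, 0, 0]], [[0, 0, 0], [0, 0, 0]], [[0, 0, 0], [0, 0, 0]]]' --gripper 40

```text
clock: 30.9
position: [0.505, 0.0531, 0.1241]
tool_rot: [0.575, 0.818, -0.01, -0.033]
force: [-0.6, 0.9, -0.3]
gripper_width: 0.0403
grasp_force: 0.0
```

```bash
sed -i 's/range(16)/range(8)/' g.py; python3 g.py; python3 - <<'E'
from h import *
i=camera_info('wrist');st=ctrl.read_state();m=R.from_quat(st['tool_rot']).as_matrix()
c=camera('scene')[185:305,210:350,::-1];w=camera('wrist')[:,:,::-1]
o=np.zeros((420,800,3),np.uint8);o[:,:400]=w[:,100:500];o[:343,400:]=cv2.resize(c,(400,343),interpolation=3)
cv2.imwrite('pics/c5.png',o)
p=st['position']
for k in(-.031,-.019): print(k,proj(i,p+m[:,2]*k))
E
```

```text
Mz [-0.011  0.047  0.001  0.037  0.02   0.004  0.037  0.036] [ 0.025 -0.052  0.021] F [0.2  0.07 0.19] [0.4  0.27 0.55] [0.5049 0.0531 0.124 ] az y 19.9
-0.031 [279.25483235 285.39063249]
-0.019 [279.2891367  273.93890317]
```

View pics/c5.png

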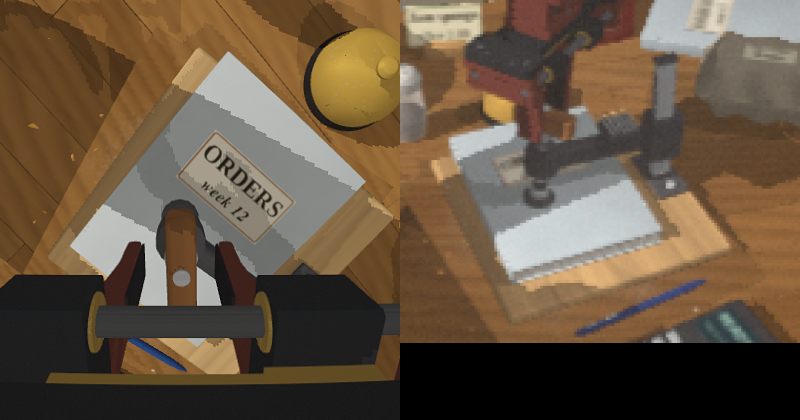

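The tool is released and the handle is still between the fingers, centre at (281,278) against the expected (279,285). That means it sits about 3.5 mm off along tool x, and the pad is still on the book. With nothing touching, the Mz bias reads +0.02. I'll regrip centred to remove the side load, then measure again.

move_arm --targets '[[[2, 0.5, 0], [0, 0, 0]], [[1.5, 0.3, 0], [0, 0, 0]], [[0, 0, 0], [0, 0, 0]], [[0, 0, 0], [0, 0, 0]], [[0, 0, 0], [0, 0, 0]], [[0, 0, 0], [0, 0, 0]], [[0, 0, 0], [0, 0, 0]], [[0, 0, 0], [0, 0, 0]]]' --gripper 10

```text
clock: 32.4
position: [0.5044, 0.0567, 0.1242]
tool_rot: [0.575, 0.818, -0.011, -0.034]
force: [-0.8, 0.9, 4.2]
gripper_width: 0.0163
grasp_force: 38.1
```

move_arm --targets '[[[0, 0, 0], [0, 0, 0]], [[0, 0, 0], [0, 0, 0]], [[0, 0, 0], [0, 0, 0.3]], [[0, 0, 0], [0, 0, 0.3]], [[0, 0, 0], [0, 0, 0.3]], [[0, 0, 0.1], [0, 0, 0.3]], [[0, 0, 0], [0, 0, 0]], [[0, 0, 0], [0, 0, 0]]]'

```text
clock: 33.4
position: [0.5048, 0.0567, 0.124]
tool_rot: [0.625, 0.78, -0.012, -0.033]
force: [0.3, 2.4, -0.3]
gripper_width: 0.0159
grasp_force: 38.1
```

```bash
python3 g.py
```

```text
Mz [-0.332 -0.305 -0.305 -0.374 -0.3   -0.287 -0.337 -0.384] [ 0.041  0.306 -0.328] F [ 1.71  1.37 -0.22] [0.53 0.43 0.47] [0.5047 0.0567 0.1241] az y 12.7
```

move_arm --targets '[[[0, 0, 0], [0, 0, -0.15]], [[0, 0, 0], [0, 0, -0.15]], [[0, 0, 0], [0, 0, -0.15]], [[0, 0, 0], [0, 0, -0.15]], [[0, 0, 0], [0, 0, -0.15]], [[0, 0, 0], [0, 0, -0.15]], [[0, 0, 0], [0, 0, -0.15]], [[0, 0, 0], [0, 0, -0.15]]]'

```text
clock: 34.8
position: [0.5043, 0.0566, 0.1241]
tool_rot: [0.574, 0.818, -0.011, -0.034]
force: [-0.4, -0.7, 3.8]
gripper_width: 0.016
grasp_force: 37.9
```

```bash
python3 g.py
```

```text
Mz [0.1   0.116 0.081 0.055 0.097 0.131 0.08  0.058] [0.486 0.119 0.09 ] F [ 0.31 -1.21 -4.52] [0.44 0.35 0.53] [0.5043 0.0566 0.1241] az y 19.9
```

move_arm --targets '[[[0, 0, 0], [0, 0, 0.15]], [[0, 0, 0], [0, 0, 0.15]], [[0, 0, 0], [0, 0, 0.15]], [[0, 0, 0], [0, 0, 0.15]], [[0, 0, 0], [0, 0, 0.15]], [[0, 0, 0], [0, 0, 0.15]], [[0, 0, 0], [0, 0, 0.15]], [[0, 0, 0], [0, 0, 0.15]]]'

```text
clock: 36.2
position: [0.5048, 0.0567, 0.124]
tool_rot: [0.625, 0.78, -0.012, -0.033]
force: [1.7, 1.7, 1.6]
gripper_width: 0.016
grasp_force: 38.2
```

```bash
python3 g.py
```

```text
Mz [-0.353 -0.433 -0.394 -0.384 -0.36  -0.407 -0.318 -0.318] [-0.009  0.316 -0.371] F [ 1.49  1.97 -1.38] [0.46 0.63 0.4 ] [0.5047 0.0567 0.124 ] az y 12.7
```

move_arm --targets '[[[0, 0, 0], [0, 0, 0]], [[0, 0, 0], [0, 0, 0]], [[0, 0, 0], [0, 0, 0]], [[0, 0, 0], [0, 0, 0]], [[0, 0, 0], [0, 0, 0]], [[0, 0, 0], [0, 0, 0]], [[0, 0, 0], [0, 0, 0]], [[0, 0, 0], [0, 0, 0]]]' --gripper 44

```text
clock: 37.6
position: [0.5045, 0.0567, 0.124]
tool_rot: [0.625, 0.78, -0.013, -0.033]
force: [-0.6, -0.5, 0.1]
gripper_width: 0.0438
grasp_force: 0.0
```

```bash
python3 g.py
```

```text
Mz [-0.019  0.016  0.039  0.041  0.004  0.015  0.065 -0.012] [ 0.032 -0.041  0.019] F [-0.04  0.01 -0.02] [0.56 0.54 0.44] [0.5045 0.0566 0.124 ] az y 12.7
```

move_arm --targets '[[[0, 0, -4], [0, 0, 0]], [[0, 0, -8], [0, 0, 0]], [[0, 0, -14], [0, 0, 0]], [[0, 0, -20], [0, 0, 0]], [[0, 0, -25], [0, 0, 0]], [[0, 0, -25], [0, 0, 0]], [[0, 0, -15], [0, 0, 0]], [[0, 0, 0], [0, 0, 0]]]'

```text
clock: 39.0
position: [0.5128, 0.0542, 0.2361]
tool_rot: [0.625, 0.78, -0.012, -0.032]
force: [-0.5, -0.2, -0.1]
gripper_width: 0.0436
grasp_force: 0.0
```

```bash
python3 - <<'E'
from h import *
print(ctrl.read_state()['position'])
c=camera('scene')[185:305,210:350,::-1];w=camera('wrist')[:,:,::-1]
o=np.zeros((420,800,3),np.uint8);o[:,:400]=w[:,100:500];o[:343,400:]=cv2.resize(c,(400,343),interpolation=3)
cv2.imwrite('pics/c6.png',o)
E
```

```text
[0.51282795 0.05422887 0.23612144]
```

View pics/c6.png

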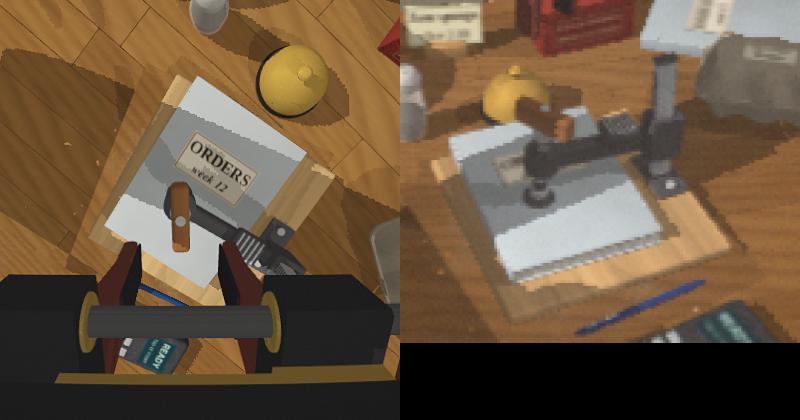

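The handle has turned about 110°. The pad is down on the book, and the book, bell, pen and reader look unmoved. The gripper is clear, so I'm handing in.

```bash
python3 -c "
from station import ctrl
print(ctrl.finish_job())"
```

```text
the job is handed in; nothing more can be done
None
```

The job is handed in: I slid the arm down and jammed it on the bar with about a 12 N push, then turned the handle clockwise about 1.9 rad and let go; I put the press at about 34–37 N, but other torque readings ranged from under 30 to over 45 N, so that figure is uncertain.

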